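# Brace the jar in its holder and twist off the tight lid

## Robot

A 7-joint arm with a two-finger parallel gripper is mounted at the origin on a cart in front of the work surface, level with it; the furniture and walls round the work are solid. World frame = base frame: x ahead of the robot, y to its left, z up, the work surface at z = 0. Lengths are in m, angles in rad, forces in N, time in s.
With the tool pointing down it reaches from about 0.4 to 0.85 m from the base axis. Payload 10.4 kg.
Tool frame: the origin (TCP) lies midway between the tips of the shut fingers; the grasp point (between the pads) lies 19 mm behind it; z points along the fingers, y is the line along which they close (so a half turn about z gives the same grasp; the last joint's range is limited). The gripper opens to 87 mm and grips with 3 to 60 N. Pads are 19 mm wide; open, the fingers measure 117 mm over their backs; the gripper's body (75 mm by 190 mm) begins 51 mm behind the grasp point.
Start: joints at [-1.37, 0.332, -0.065, 1.46, 0.022, 1.35, -0.088], TCP at [0.139, 0.609, 0.223] pointing down, gripper open.
Joint ranges: [-2.6, 2.6], [-0.5, 2.12], [-1.47, 1.34], [0.16, 2.42], [-1.27, 4.41], [0.06, 2.06], [-2.6, 2.6]. Speed limits (rad/s): [2.22, 2.22, 2.79, 2.79, 3.14, 3.14, 3.14].

## Interface

Orientations are given as a unit quaternion [x, y, z, w].
In Python, from bench import r gives the robot as it stands.
- The arm moves only by the tool arm_command, never from a script. Its arguments are lists of equal length, an entry for each row: "xyz": the shift along the world's x, y, z in m, a list of three; "rot": the turn, a rotation vector about the world's x, y, z in rad, a list of three. In form: {"xyz": [[tx, ty, tz], ...], "rot": [[ax, ay, az], ...]}. A call has 1 to 20 rows; each row is the pose to reach, as a shift and turn from the pose commanded when the call began; what a row does not reach only later rows make up. A row lasts 1/12 s, in which the tool goes at most 41.7 mm and 7.16 degrees, less where a joint would pass 70% of its speed; a pose out of reach is approached as far as the arm can. A call with a gripper value outside its range is refused whole. "grip" is the opening, from 0 (shut) to 1 (fully open), set as the call begins (left out, the last holds). The fingers move at their own pace and stop on an object; "squeeze" is the grip in N (left out, the last holds). Time passes only in rows, so rows that repeat a pose let the fingers close. It gives the time, the measured TCP pose, the force, the opening and the grip force at its end, in the units of the state.
- r.read_state(): the state, without advancing time (a new reading comes with each control period).
- r.camera(name): name is "scene" or "side" or "wrist"; returns the picture (420x560x3 uint8, red, green, blue); there is no depth.
- r.camera_model(name): a dict with "fx", "fy", "cx", "cy" (pixels), "T" (4x4, takes a point from camera to world coordinates). Camera axes: x right, y up, looking along -z (the intrinsics and any distortion apply to the point x, -y, -z); pixel columns grow to the right and rows downward; lengths in m; the calibration is good to about 2 mm. The wrist camera is an equidistant fisheye: a pixel r from the principal point sees the ray r / f radians off the axis. A picture is of the moment at which its call begins: read the wrist's pose just before it. camera_model takes no time and is no camera call; for the wrist camera it gives the pose at the moment of the call.
- r.close_job(): hands the job in; it is judged then, once.
Trained networks look in the newest picture that a camera, given by its name, has taken for a name from the list of things; names that differ only in an ending like _2 or _b are one class to them, and where a whole thing is asked for, a point or a joint stands for the part that bears it (a point fixed in the world has none). Each returns a list of dicts, best first, with "conf" (0 to 1); they miss things now and then, are a little off and sometimes report something else, mostly with a low value. They report only what shows in the picture. A call takes as long as a camera call. They do not tell look-alikes from the thing itself.
- r.look_for(label, camera): "at" ([x, y, z] in m, in the coordinates of the camera as it stood for that picture, good to about 4 mm: the middle of the surface that is visible of it).
- r.spot_point(label, camera): "at" ([x, y, z] in m, in the coordinates of the camera as it stood for that picture, good to about 4 mm: a listed point, or the origin of a listed thing).
The state is a dict: "time": time; "joint_positions": joint angles; "joint_vel": joint speeds; "joint_torque": joint torques, N m; "ee_pos": TCP position; "eef_rot": TCP orientation; "ft_force": force on the tool from outside, world axes, zero at the start; "torque": the same for the moment, N m; "width": finger opening in m; "grip_force": force on a finger pad.
Only numpy, scipy, OpenCV 4.12 (cv2) and the standard library are available. Lean on these libraries where they do the work, as an engineer would, in place of code of your own. Each camera call takes 0.05 s, during which the arm holds its last target. There are 200 camera calls.

## Task

Push the raised lever of the wooden jar holder all the way down so that its jaw grips the jar of nuts, then twist the tight steel lid anticlockwise until it lets go of the jar. Lift the lid straight up and finish while still holding it, level and still, centred just above the open mouth: fully clear of the jar, by a centimetre or two. Leave the lever down and the jar standing in the holder, and do not push the spice jar and the mill behind it about.

Things in the scene. Friction and masses are not known exactly. Their poses are not given: they have to be found in the camera images.
- lever (a joint): lever of the holder: 0 rad raised (55 degrees above level), 0.92 fully down (about 2 degrees above level); starts at 0 to 0.15, counts as down from 0.78. Stays where left (dry friction); takes 5 to 10 N along its arc at the knob. Near the end of its swing its sprung jaw grips the jar. Lowering swings the knob outward, away from the jar, and down, in the upright plane through jar and pivot
- lever_knob (a point): centre of the round black knob, 20 mm across, at the free end of the steel lever (blade 14 mm wide, 6 mm thick); 78 mm from the pivot
- lever_pivot (a point): the lever's pivot, fixed to the holder, 52 mm above the worktop and 84 mm from the middle of the holder's jar seat. Its axes are the holder's: z up, -y from the jar seat outward toward the lever's knob, x along the pivot axis
- holder: jar holder fixed to the worktop: beech board 124 x 196 x 16 mm with two upright rubber-faced cheeks (70 mm high above the worktop) on the +y side of the jar and the lever on the -y side. Origin on the worktop under the middle of the jar seat; axes as lever_pivot's. Its place and yaw change
- jar_mouth (a point): centre of the mouth (top of the seal) of the round glass jar: body 72 mm across and 70 mm high, then a shoulder and a 41 mm neck; the mouth is 103 mm above the jar's foot, which stands loosely on a 36 mm round boss, 18 mm above the worktop. z up. Until the lever is down the jar turns with the lid and can shift 3 mm; clamping centres it in the holder
- lid (a point): centre (half-way up) of the round steel twist-off lid: 58 mm across, 20 mm high, knurled side, flat top; z up. On the jar its centre is 7 mm below jar_mouth. Its skirt is clear of the mouth once its centre is 12 mm above jar_mouth (19 mm of lift). Fully tight, its x axis points the same way as jar_mouth's
- cap: the same lid as a body, 50 g; origin at the middle of its open underside. Three inner lugs sit under ledges on the neck, pressed up by a sprung seal (24 N): it turns tightly (about 0.5 N m). Starting 0 to 8 degrees from tight, it lets go after 44 to 52 degrees anticlockwise (from above) and meets a stop 32 degrees farther; 64 degrees frees it in every case. It then lifts off straight, without turning
- jar: the same jar as a body, 0.4 kg; origin at the centre of its foot, z up
- spice_jar: small closed spice jar, 44 mm across, 105 mm high, standing behind the holder (its +x side), 105 to 130 mm from the jar seat's middle, beside the mill; a bystander. Origin under its middle
- mill: small glass mill with a pale domed top, 44 mm across, 90 mm high, standing behind the holder (its +x side), 105 to 130 mm from the jar seat's middle, beside the spice jar; a bystander. Origin under its middle
Things that resemble listed ones, but are neither listed nor needed, are in the scene too. Leave any green look-alike of the cap alone.

How it is judged:
By the outcome, as a careful person would: the job done as asked, in the order asked, and still so for the second after the job is handed in, while the arm keeps its last pose, push and grip.
It also fails if it takes over 42 s, if anything falls off the work surface, if the arm or the gripper's body presses on something with over 40 N, if the wrist force passes 120 N, or if a joint passes its speed limit or range.

## Working session

There is one attempt and no reset: what is moved stays moved. The work goes in short steps, Python scripts to look and compute and a tool call to move; the robot and the scene stay as the last step left them, time stands still between calls to the robot, and variables do not carry over. Pictures are saved under pics/ and viewed, at most 10 in all, crops included, and the job is handed in when it is done.

Besides the shell and the picture viewer there is one more tool, called after "Request:" in YAML: its name, and indented under it one key for each argument. arm_command: Moves the arm, as the interface text tells. Its arguments: {"type":"object","properties":{"xyz":{"type":"array"},"rot":{"type":"array"},"grip":{"type":"number"},"squeeze":{"type":"number"}},"required":["xyz","rot"]}

```bash
mkdir -p pics
cat > h.py <<'E'
import numpy as np, cv2
from bench import r
def w(cam,p,T=None):
    T=np.array(r.camera_model(cam)["T"]) if T is None else T
    return (T@np.r_[p,1])[:3]
def px(cam,P):
    m=r.camera_model(cam); p=np.linalg.inv(np.array(m["T"]))@np.r_[P,1]
    return m["fx"]*p[0]/-p[2]+m["cx"], m["cy"]+m["fy"]*p[1]/p[2]
def show(cams,points=(),things=()):
    for c in cams:
        T=np.array(r.camera_model(c)["T"]); im=r.camera(c)
        for f,L in((r.spot_point,points),(r.look_for,things)):
            for l in L:
                for d in f(l,c)[:3]: print(c,f.__name__,l,round(d["conf"],2),w(c,d["at"],T).round(4), {k:v for k,v in d.items() if k not in("conf","at")})
        yield c,im
E
python3 - <<'E'
from h import *
ims=[]
for c,im in show(["scene","side"],["lever_knob","lever_pivot","jar_mouth","lid","holder","spice_jar","mill"]): ims.append(im)
cv2.imwrite("pics/a.png",ims[0][:,:,::-1]);cv2.imwrite("pics/b.png",ims[1][:,:,::-1])
s=r.read_state();print(s["time"],s["ee_pos"],s["eef_rot"],s["ft_force"])
for c in("scene","side"):
  m=r.camera_model(c);print(c,np.array(m["T"]).round(3).tolist(),m["fx"],m["cx"],m["cy"])
E
```

```text
scene call lever_knob 0.61 [ 0.5122 -0.112   0.1143] {}
scene call lever_pivot 0.93 [ 0.5357 -0.0697  0.0524] {}
scene call jar_mouth 0.81 [0.5681 0.0065 0.1199] {}
scene call lid 0.93 [0.5682 0.0088 0.1156] {}
scene call lid 0.57 [ 0.3716 -0.1422  0.0094] {}
scene call lid 0.42 [ 0.6488 -0.0643  0.0007] {}
scene call holder 0.96 [0.5702 0.0155 0.0015] {}
scene call spice_jar 0.57 [0.6871 0.0156 0.0026] {}
scene call mill 0.88 [ 6.51e-01 -6.00e-02  5.00e-04] {}
side call lever_knob 0.74 [ 0.5109 -0.1101  0.1122] {}
side call lever_pivot 0.95 [ 0.5334 -0.0701  0.0541] {}
side call jar_mouth 0.86 [0.5698 0.0104 0.1185] {}
side call jar_mouth 0.72 [ 0.6505 -0.0607  0.0023] {}
side call jar_mouth 0.6 [0.57   0.0092 0.1051] {}
side call lid 0.87 [ 0.3697 -0.1436  0.008 ] {}
side call holder 0.61 [ 0.573   0.0061 -0.0006] {}
side call spice_jar 0.71 [0.686  0.0181 0.0021] {}
side call mill 0.63 [ 0.6523 -0.0627  0.0024] {}
0.8 [0.13874011 0.60942996 0.22257857] [1.11698207e-01 9.93742174e-01 5.48503649e-05 8.37401345e-06] [0.42175419 0.34376021 0.28273307]
scene [[0.813, 0.296, -0.501, 0.078], [-0.582, 0.417, -0.698, -0.625], [0.002, 0.859, 0.512, 0.569], [0.0, 0.0, 0.0, 1.0]] 478.0208840496375 281.1403241337279 202.21092837262205
side [[-0.967, 0.154, -0.202, 0.363], [-0.254, -0.563, 0.787, 0.784], [0.007, 0.812, 0.583, 0.645], [0.0, 0.0, 0.0, 1.0]] 426.042615531108 275.9668290100252 209.09716118322356
```

View pics/a.png

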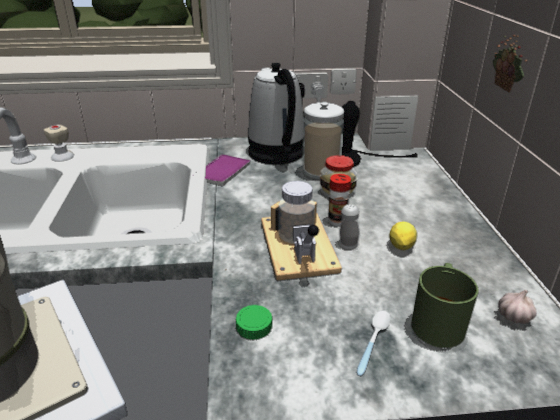

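View pics/b.png

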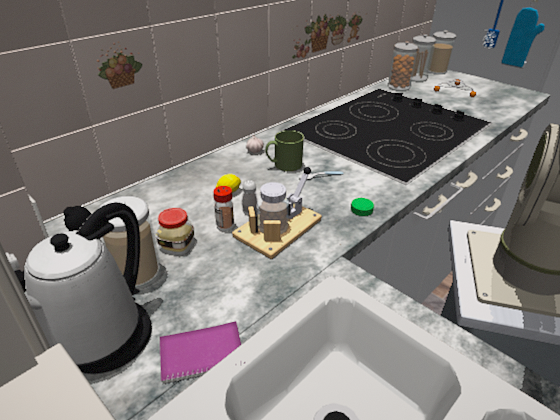

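Scene picture: the steel-lidded jar is in the holder at (297,193) and its knob is at (313,230). In the side view they are at (273,192) and (306,171).
Candidates for the lid:
- steel lid, scene (297,193)
- green look-alike, (254,322)
- red jar lids, (340,165) and (341,183)

By the description, I choose the steel lid and the black knob, and check them in one crop.

Run:
```python
from h import *
out=[]
for c,(x,y) in(("scene",(300,215)),("side",(285,200))):
    im=cv2.imread("pics/a.png" if c=="scene" else "pics/b.png")
    out.append(cv2.resize(im[y-60:y+60,x-50:x+50],None,fx=4,fy=4,interpolation=3)[:,:400])
cv2.imwrite("pics/c.png",np.hstack(out))
for c in("scene","side"):
  for n,P in(("lid top",(.569,.008,.124)),("knob",(.5115,-.111,.113)),("pivot",(.5345,-.07,.052))): print(c,n,np.round(px(c,P),1))
```

```text
scene lid top [296.9 187.8]
scene knob [312.2 230.9]
scene pivot [306.8 244.1]
side lid top [273. 189.]
side knob [308.2 170.7]
side pivot [294.6 198.9]
```

View pics/c.png

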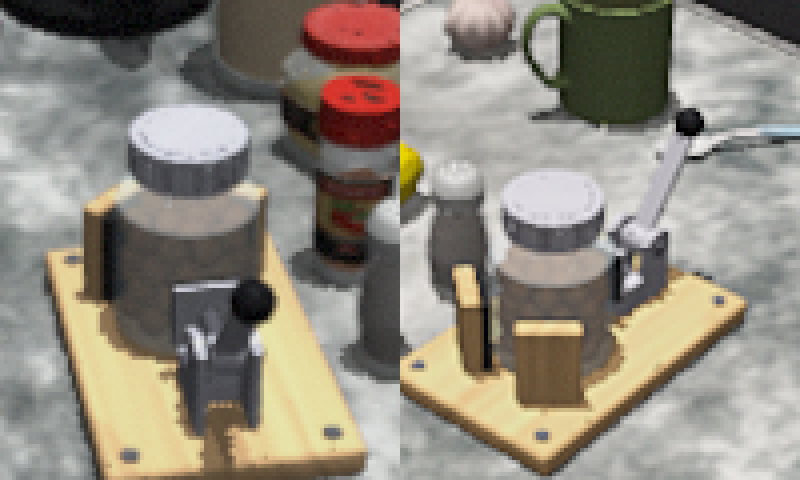

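The crop shows the steel lid (top centre at scene (297,188), side (273,189)) on the jar. The raised lever has its black knob at scene (313.2,230.3), side (307,170.5). My choice holds.

```bash
cat >> h.py <<'E'
def tri(obs):
    from scipy.optimize import least_squares
    return least_squares(lambda P:np.r_[tuple(np.subtract(px(c,P),o) for c,o in obs)],[.55,0,.1]).x
E
python3 - <<'E'
from h import *
k=tri([("scene",(313.2,230.3)),("side",(307,170.5))]);l=tri([("scene",(297.2,188.2)),("side",(273,189))])
print("knob",k.round(4),"lidtop",l.round(4))
d=(k-l)[:2];print(np.linalg.norm(d),d/np.linalg.norm(d),np.degrees(np.arctan2(d[1],d[0])))
print(r.read_state()["joint_positions"])
E
```

```text
knob [ 0.5142 -0.1105  0.1131] lidtop [0.5692 0.0072 0.1235]
0.12995699834407531 [-0.42339285 -0.90594619] -115.04897826604937
[-1.36955175  0.33218184 -0.06468474  1.4601173   0.02162013  1.34987819
 -0.08851259]
```

Request:
arm_command:
  xyz:
    - [0.02,-0.015,0.005]
    - [0.05,-0.04,0.01]
    - [0.08,-0.065,0.015]
    - [0.11,-0.09,0.02]
    - [0.14,-0.115,0.02]
    - [0.17,-0.14,0.02]
    - [0.2,-0.165,0.02]
    - [0.23,-0.19,0.02]
    - [0.26,-0.22,0.02]
    - [0.28,-0.25,0.02]
    - [0.3,-0.28,0.02]
    - [0.31,-0.315,0.02]
    - [0.32,-0.35,0.02]
    - [0.33,-0.385,0.02]
    - [0.335,-0.42,0.02]
    - [0.34,-0.455,0.02]
    - [0.345,-0.49,0.02]
    - [0.35,-0.525,0.02]
    - [0.355,-0.56,0.02]
    - [0.36,-0.59,0.02]
  rot:
    - [0,0,-0.05]
    - [0,0,-0.13]
    - [0,0,-0.22]
    - [0,0,-0.31]
    - [0,0,-0.4]
    - [0,0,-0.5]
    - [0,0,-0.6]
    - [0,0,-0.7]
    - [0,0,-0.8]
    - [0,0,-0.9]
    - [0,0,-1.0]
    - [0,0,-1.1]
    - [0,0,-1.2]
    - [0,0,-1.3]
    - [0,0,-1.4]
    - [0,0,-1.5]
    - [0,0,-1.6]
    - [0,0,-1.7]
    - [0,0,-1.75]
    - [0,0,-1.775]
  grip: 0.6

```text
time: 2.47
ee_pos: [0.4985, 0.0164, 0.243]
eef_rot: [0.843, 0.539, 0.0, -0.0]
ft_force: [-0.2, 0.3, 0.3]
width: 0.0524
grip_force: 0.0
```

Request:
arm_command:
  xyz:
    - [0.005,-0.03,-0.005]
    - [0.008,-0.06,-0.015]
    - [0.01,-0.09,-0.025]
    - [0.012,-0.115,-0.035]
    - [0.013,-0.132,-0.04]
    - [0.013,-0.132,-0.04]
    - [0.013,-0.132,-0.04]
  rot:
    - [0,0,0]
    - [0,0,0]
    - [0,0,0]
    - [0,0,0]
    - [0,0,0]
    - [0,0,0]
    - [0,0,0]

```text
time: 3.05
ee_pos: [0.5113, -0.1135, 0.2025]
eef_rot: [0.842, 0.54, -0.0, -0.0]
ft_force: [-0.2, 1.0, -0.7]
width: 0.0524
grip_force: 0.0
```

Run:
```python
from h import *
from scipy.spatial.transform import Rotation as R
s=r.read_state();print(s["time"],s["ee_pos"].round(4),R.from_quat(s["eef_rot"]).as_matrix().round(3).tolist(),s["joint_positions"].round(2),s["ft_force"],s["width"])
for c,im in show(["wrist"],["lever_knob","lever_pivot","jar_mouth","lid"]): cv2.imwrite("pics/d.png",im[:,:,::-1])
```

```text
3.05 [ 0.5113 -0.1135  0.2025] [[0.418, 0.909, -0.0], [0.909, -0.418, 0.0], [-0.0, -0.0, -1.0]] [-0.51  0.13  0.71  1.79 -0.09  1.26 -0.22] [-0.213474    1.00200513 -0.6898884 ] 0.05239235016161451
wrist call lever_knob 0.77 [ 0.516  -0.1122  0.1145] {}
wrist call lever_pivot 0.78 [ 0.536  -0.0674  0.0501] {}
wrist call lid 0.83 [ 0.3706 -0.142   0.015 ] {}
wrist call lid 0.74 [0.5697 0.0079 0.1137] {}
```

View pics/d.png

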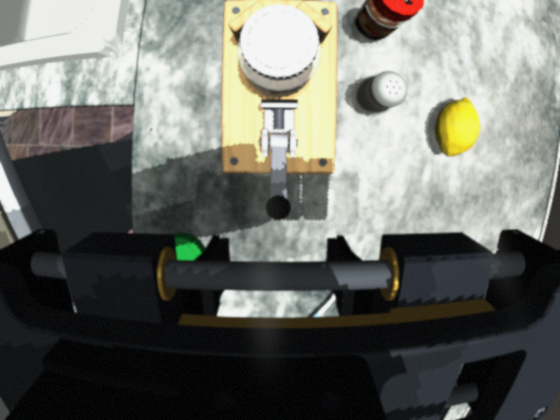

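The wrist view shows the knob at (278,207), midway between the fingers (columns about 215 and 340). The lid is at (279,45) and the board is aligned. Next I descend and grip the knob.

Request:
arm_command:
  xyz:
    - [0.003,0.002,-0.02]
    - [0.0035,0.002,-0.05]
    - [0.0035,0.002,-0.08]
    - [0.0035,0.002,-0.098]
    - [0.0035,0.002,-0.103]
    - [0.0035,0.002,-0.103]
  rot:
    - [0,0,0]
    - [0,0,0]
    - [0,0,0]
    - [0,0,0]
    - [0,0,0]
    - [0,0,0]

```text
time: 3.8
ee_pos: [0.5146, -0.1099, 0.0988]
eef_rot: [0.841, 0.541, -0.001, -0.0]
ft_force: [0.5, 0.6, -0.3]
width: 0.0523
grip_force: 0.0
```

Request:
arm_command:
  xyz:
    - [0,0,0]
    - [0,0,0]
    - [0,0,0]
    - [0,0,0]
    - [0,0,0]
    - [0,0,0]
    - [0,0,0]
    - [0,0,0]
  rot:
    - [0,0,0]
    - [0,0,0]
    - [0,0,0]
    - [0,0,0]
    - [0,0,0]
    - [0,0,0]
    - [0,0,0]
    - [0,0,0]
  grip: 0
  squeeze: 30

```text
time: 4.47
ee_pos: [0.5135, -0.1101, 0.0995]
eef_rot: [0.841, 0.541, -0.001, -0.002]
ft_force: [-9.4, 2.9, 8.8]
width: 0.0182
grip_force: 30.0
```

Run:
```python
from h import *
u=np.array([-.416,-.909]);g=lambda a:np.r_[u*.078*np.cos(a),.078*np.sin(a)]
a0=np.radians(52)
for d in (48,44,40,36,32,28,24,20,16,12,8,5,2,0): print(d,(g(np.radians(d))-g(a0)).round(4).tolist())
```

```text
48 [-0.0017, -0.0038, -0.0035]
44 [-0.0034, -0.0074, -0.0073]
40 [-0.0049, -0.0107, -0.0113]
36 [-0.0063, -0.0137, -0.0156]
32 [-0.0075, -0.0165, -0.0201]
28 [-0.0087, -0.019, -0.0248]
24 [-0.0097, -0.0211, -0.0297]
20 [-0.0105, -0.023, -0.0348]
16 [-0.0112, -0.0245, -0.04]
12 [-0.0118, -0.0257, -0.0452]
8 [-0.0122, -0.0266, -0.0506]
5 [-0.0123, -0.027, -0.0547]
2 [-0.0125, -0.0272, -0.0587]
0 [-0.0125, -0.0273, -0.0615]
```

Request:
arm_command:
  xyz:
    - [-0.0017,-0.0038,-0.0035]
    - [-0.0034,-0.0074,-0.0073]
    - [-0.0049,-0.0107,-0.0113]
    - [-0.0063,-0.0137,-0.0156]
    - [-0.0075,-0.0165,-0.02]
    - [-0.0087,-0.019,-0.025]
  rot:
    - [0,0,0]
    - [0,0,0]
    - [0,0,0]
    - [0,0,0]
    - [0,0,0]
    - [0,0,0]

```text
time: 4.97
ee_pos: [0.5047, -0.1288, 0.0742]
eef_rot: [0.841, 0.541, -0.001, -0.002]
ft_force: [-8.1, 4.3, 5.8]
width: 0.0179
grip_force: 30.0
```

Request:
arm_command:
  xyz:
    - [-0.001,-0.002,-0.005]
    - [-0.0018,-0.004,-0.01]
    - [-0.0025,-0.0055,-0.015]
    - [-0.003,-0.0067,-0.02]
    - [-0.0035,-0.0076,-0.0255]
    - [-0.0036,-0.008,-0.03]
    - [-0.0038,-0.0082,-0.034]
    - [-0.0038,-0.0082,-0.037]
    - [-0.0038,-0.0082,-0.039]
    - [-0.0038,-0.0082,-0.039]
  rot:
    - [0,0,0]
    - [0,0,0]
    - [0,0,0]
    - [0,0,0]
    - [0,0,0]
    - [0,0,0]
    - [0,0,0]
    - [0,0,0]
    - [0,0,0]
    - [0,0,0]

```text
time: 5.8
ee_pos: [0.5006, -0.1376, 0.0354]
eef_rot: [0.841, 0.541, -0.001, -0.002]
ft_force: [-10.8, 2.7, 11.2]
width: 0.0179
grip_force: 30.2
```

Run:
```python
from h import *
for c,im in show(["scene","side"],["lever_knob","lever_pivot","jar_mouth","lid"]): cv2.imwrite(f"pics/e_{c}.png",cv2.resize(im[110:300,180:430],None,fx=3,fy=3)[:,:,::-1])
```

```text
scene call lever_knob 0.75 [0.6894 0.0149 0.0039] {}
scene call lever_knob 0.4 [ 0.4987 -0.1349  0.0538] {}
scene call lever_pivot 0.92 [ 0.5356 -0.0666  0.0483] {}
scene call lid 0.67 [ 0.3707 -0.1427  0.0076] {}
scene call lid 0.37 [0.5655 0.0114 0.114 ] {}
side call lever_knob 0.43 [ 0.5013 -0.1419  0.0547] {}
side call lever_pivot 0.69 [ 0.5329 -0.066   0.0527] {}
side call lever_pivot 0.2 [0.569  0.0084 0.0173] {}
side call jar_mouth 0.63 [0.5705 0.009  0.1215] {}
side call jar_mouth 0.59 [ 0.533  -0.069   0.0543] {}
side call lid 0.93 [0.57   0.009  0.1139] {}
side call lid 0.82 [ 0.3731 -0.1456  0.0109] {}
side call lid 0.33 [0.5722 0.0065 0.0021] {}
```

View pics/e_side.png

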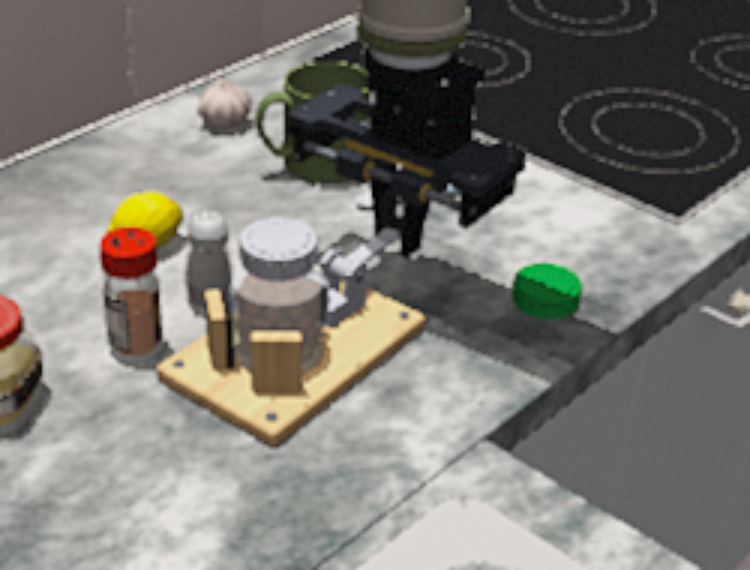

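The side crop shows the lever nearly level, with its blade at about (375,245) and the knob between the fingers. I press a little farther to find the stop.

Request:
arm_command:
  xyz:
    - [0,0,-0.0015]
    - [0,0,-0.003]
    - [0,0,-0.004]
    - [0,0,-0.004]
  rot:
    - [0,0,0]
    - [0,0,0]
    - [0,0,0]
    - [0,0,0]

```text
time: 6.63
ee_pos: [0.5008, -0.1374, 0.0321]
eef_rot: [0.841, 0.541, -0.001, -0.002]
ft_force: [-13.8, 4.7, 19.8]
width: 0.0176
grip_force: 28.7
```

Request:
arm_command:
  xyz:
    - [0,0,0]
    - [0,0,0]
    - [0,0,0]
    - [0,0,0]
    - [0,0,0.02]
    - [0,0,0.05]
    - [0,0,0.08]
    - [0,0,0.1]
    - [0,0,0.1]
    - [0,0,0.1]
  rot:
    - [0,0,0]
    - [0,0,0]
    - [0,0,0]
    - [0,0,0]
    - [0,0,0]
    - [0,0,0]
    - [0,0,0]
    - [0,0,0]
    - [0,0,0]
    - [0,0,0]
  grip: 0.6

```text
time: 7.47
ee_pos: [0.5036, -0.1377, 0.1325]
eef_rot: [0.841, 0.541, 0.001, 0.001]
ft_force: [-0.0, -0.6, -0.1]
width: 0.0522
grip_force: 0.0
```

Run:
```python
from h import *
ims=[]
for c,im in show(["scene","side","wrist"],["lever_knob","lever_pivot","jar_mouth","lid"]): ims.append(im)
a=cv2.resize(ims[0][185:285,260:360],(400,400),interpolation=3);b=cv2.resize(ims[1][140:240,240:340],(400,400),interpolation=3)
cv2.imwrite("pics/f.png",np.hstack([a,b])[:,:,::-1])
for d in(2,8,20):
  t=np.radians(d);P=np.r_[np.array([.535,-.069])+np.array([-.416,-.909])*.078*np.cos(t),.052+.078*np.sin(t)]
  print(d,(np.subtract(px("scene",P),(260,185))*4).round(),(np.subtract(px("side",P),(240,140))*4+[400,0]).round())
```

```text
scene call lever_knob 0.81 [ 0.4979 -0.1381  0.0568] {}
scene call lever_pivot 0.9 [ 0.5377 -0.065   0.0541] {}
scene call jar_mouth 0.83 [0.5675 0.0107 0.1207] {}
scene call lid 0.59 [ 0.3699 -0.1459  0.0103] {}
scene call lid 0.42 [0.5679 0.0132 0.115 ] {}
scene call lid 0.34 [ 0.5352 -0.0683  0.0516] {}
side call lever_knob 0.75 [ 0.4999 -0.1393  0.0538] {}
side call lever_pivot 0.75 [ 0.5328 -0.0705  0.0525] {}
side call lever_pivot 0.3 [0.5717 0.0133 0.1072] {}
side call lever_pivot 0.18 [ 0.6871  0.0147 -0.    ] {}
side call jar_mouth 0.89 [0.57   0.0087 0.1211] {}
side call jar_mouth 0.54 [0.5716 0.0123 0.1068] {}
side call jar_mouth 0.37 [6.868e-01 1.290e-02 5.000e-04] {}
side call lid 0.87 [0.57   0.0092 0.1142] {}
side call lid 0.87 [ 0.3725 -0.1396  0.0122] {}
wrist call lever_knob 0.65 [ 0.499  -0.1407  0.0532] {}
wrist call lever_pivot 0.85 [ 0.5337 -0.0709  0.0537] {}
wrist call lever_pivot 0.25 [ 0.4998 -0.1386  0.0508] {}
2 [230. 335.] [690. 181.]
8 [231. 319.] [691. 170.]
20 [230. 283.] [688. 152.]
```

View pics/f.png

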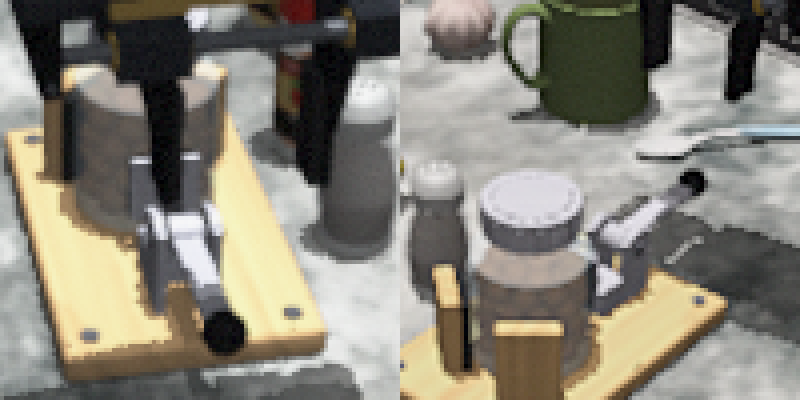

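The crop shows the knob at (224,332) in the scene half and (693,184) in the side half. That matches the predicted 2° position, so the lever is fully down. Now I go above the lid.

Request:
arm_command:
  xyz:
    - [0,0,0.025]
    - [0.003,0.006,0.055]
    - [0.013,0.03,0.0675]
    - [0.026,0.059,0.0675]
    - [0.039,0.088,0.0675]
    - [0.052,0.117,0.0675]
    - [0.062,0.138,0.0675]
    - [0.066,0.1465,0.0675]
    - [0.066,0.1465,0.0675]
    - [0.066,0.1465,0.0675]
  rot:
    - [0,0,0]
    - [0,0,0]
    - [0,0,0]
    - [0,0,0]
    - [0,0,0]
    - [0,0,0]
    - [0,0,0]
    - [0,0,0]
    - [0,0,0]
    - [0,0,0]
  grip: 1.0

```text
time: 9.05
ee_pos: [0.5684, 0.0077, 0.1989]
eef_rot: [0.841, 0.541, -0.0, 0.0]
ft_force: [-0.8, -0.1, 0.1]
width: 0.0867
grip_force: 0.0
```

Run:
```python
from h import *
s=r.read_state();print(s["time"],s["ee_pos"].round(4),s["eef_rot"].round(4),s["width"],s["joint_positions"].round(2))
for c,im in show(["wrist","side","wrist"],["jar_mouth","lid"]): 
    if c=="wrist":cv2.imwrite("pics/g.png",im[:,:,::-1])
```

```text
9.05 [0.5684 0.0077 0.1989] [ 8.412e-01  5.407e-01 -4.000e-04  3.000e-04] 0.08671696532188694 [-0.63  0.24  0.63  1.68 -0.15  1.27 -0.4 ]
wrist call lid 0.73 [0.5706 0.01   0.1155] {}
side call jar_mouth 0.74 [0.5706 0.0072 0.1214] {}
side call lid 0.68 [0.566  0.0084 0.1176] {}
side call lid 0.6 [ 0.3737 -0.1421  0.0142] {}
wrist call lid 0.85 [0.5696 0.0094 0.1124] {}
```

View pics/g.png

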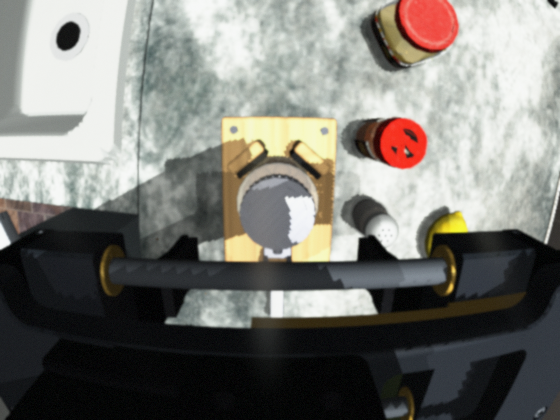

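The lid is at (278,210), centred between the fingers. I descend, grip and twist.

Request:
arm_command:
  xyz:
    - [0.001,0.001,-0.02]
    - [0.001,0.001,-0.045]
    - [0.001,0.001,-0.07]
    - [0.001,0.001,-0.09]
    - [0.001,0.001,-0.099]
    - [0.001,0.001,-0.099]
    - [0.001,0.001,-0.099]
  rot:
    - [0,0,0]
    - [0,0,0]
    - [0,0,0]
    - [0,0,0]
    - [0,0,0]
    - [0,0,0]
    - [0,0,0]

```text
time: 10.08
ee_pos: [0.5699, 0.0096, 0.1006]
eef_rot: [0.841, 0.541, 0.0, 0.0]
ft_force: [-0.1, -0.0, 0.2]
width: 0.0872
grip_force: 0.0
```

Request:
arm_command:
  xyz:
    - [0,0,0]
    - [0,0,0]
    - [0,0,0]
    - [0,0,0]
    - [0,0,0]
    - [0,0,0]
    - [0,0,0]
    - [0,0,0]
  rot:
    - [0,0,0]
    - [0,0,0]
    - [0,0,0]
    - [0,0,0]
    - [0,0,0]
    - [0,0,0]
    - [0,0,0]
    - [0,0,0]
  grip: 0
  squeeze: 58

```text
time: 10.75
ee_pos: [0.5697, 0.01, 0.1004]
eef_rot: [0.841, 0.541, 0.0, -0.0]
ft_force: [-1.7, 2.2, 6.1]
width: 0.0568
grip_force: 58.1
```

Request:
arm_command:
  xyz:
    - [0,0,0]
    - [0,0,0]
    - [0,0,0]
    - [0,0,0]
    - [0,0,0]
  rot:
    - [0,0,0.05]
    - [0,0,0.12]
    - [0,0,0.19]
    - [0,0,0.26]
    - [0,0,0.3]

```text
time: 11.17
ee_pos: [0.5699, 0.0099, 0.1004]
eef_rot: [0.75, 0.662, 0.0, -0.0]
ft_force: [-1.3, 1.2, 4.6]
width: 0.0567
grip_force: 58.1
```

Run:
```python
from h import *
s=r.read_state();print(s["torque"],s["ft_force"],s["joint_positions"].round(2),s["eef_rot"])
```

```text
[ 0.23294825  0.52728562 -0.38570784] [-1.30676419  1.22488898  4.61675297] [-0.55  0.34  0.55  1.78 -0.2   1.08 -0.06] [ 7.49731006e-01  6.61742622e-01  3.47462042e-04 -2.52278669e-05]
```

Request:
arm_command:
  xyz:
    - [0,0,0]
    - [0,0,0]
    - [0,0,0]
    - [0,0,0]
    - [0,0,0]
    - [0,0,0]
    - [0,0,0]
    - [0,0,0]
    - [0,0,0]
    - [0,0,0]
    - [0,0,0]
    - [0,0,0]
    - [0,0,0]
  rot:
    - [0,0,0.06]
    - [0,0,0.13]
    - [0,0,0.2]
    - [0,0,0.27]
    - [0,0,0.34]
    - [0,0,0.41]
    - [0,0,0.48]
    - [0,0,0.55]
    - [0,0,0.62]
    - [0,0,0.69]
    - [0,0,0.76]
    - [0,0,0.83]
    - [0,0,0.86]

```text
time: 12.25
ee_pos: [0.5702, 0.0103, 0.1022]
eef_rot: [0.405, 0.914, 0.001, 0.0]
ft_force: [-9.3, 2.1, 21.7]
width: 0.0572
grip_force: 58.9
```

Run:
```python
from h import *
s=r.read_state();print(s["torque"],s["ft_force"],s["joint_positions"].round(2),2*np.degrees(np.arctan2(s["eef_rot"][1],s["eef_rot"][0])))
```

```text
[ 0.30099946  2.17455491 -0.22051663] [-9.26951306  2.09132174 21.65788935] [-0.44  0.32  0.4   1.77 -0.14  1.07  0.75] 132.17127020556097
```

The upward force jumped to 21.7 N, which is the seal spring, so the lugs are free. I lift straight up.

Request:
arm_command:
  xyz:
    - [0,0,0.001]
    - [0,0,0.003]
    - [0,0,0.006]
    - [0,0,0.01]
    - [0,0,0.014]
    - [0,0,0.018]
    - [0,0,0.022]
    - [0,0,0.026]
    - [0,0,0.03]
    - [0,0,0.032]
    - [0,0,0.032]
    - [0,0,0.032]
    - [0,0,0.032]
    - [0,0,0.032]
    - [0,0,0.032]
  rot:
    - [0,0,0]
    - [0,0,0]
    - [0,0,0]
    - [0,0,0]
    - [0,0,0]
    - [0,0,0]
    - [0,0,0]
    - [0,0,0]
    - [0,0,0]
    - [0,0,0]
    - [0,0,0]
    - [0,0,0]
    - [0,0,0]
    - [0,0,0]
    - [0,0,0]

```text
time: 13.5
ee_pos: [0.5696, 0.0097, 0.1319]
eef_rot: [0.407, 0.913, -0.0, -0.0]
ft_force: [0.6, 0.6, -1.1]
width: 0.0569
grip_force: 58.0
```

Run:
```python
from h import *
s=r.read_state();print(s["time"],s["torque"],s["ft_force"],s["ee_pos"],s["eef_rot"],s["width"])
ims=[]
for c,im in show(["scene","side"],["lid","jar_mouth","jar","lever_knob","spice_jar","mill"]): ims.append(im)
a=cv2.resize(ims[0][125:285,240:400],(400,400),interpolation=3);b=cv2.resize(ims[1][120:240,210:330],(400,400),interpolation=3)
cv2.imwrite("pics/i.png",np.hstack([a,b])[:,:,::-1])
```

```text
13.5 [-6.84655783e-02 -4.39515541e-05 -1.10302578e-03] [ 0.6444091   0.59296802 -1.14210878] [0.56958362 0.00973115 0.13187454] [ 4.07202010e-01  9.13338111e-01 -6.22036564e-05 -1.21134218e-04] 0.056900125130596925
scene call lid 0.64 [0.5713 0.0091 0.1458] {}
scene call lid 0.59 [ 0.3713 -0.1446  0.0078] {}
scene call lid 0.53 [ 0.4971 -0.1365  0.0564] {}
scene call jar_mouth 0.93 [0.5687 0.0087 0.1209] {}
scene call jar 0.98 [0.5716 0.0098 0.019 ] {}
scene call lever_knob 0.73 [ 0.4984 -0.1355  0.0556] {}
scene call spice_jar 0.8 [0.6908 0.0133 0.002 ] {}
scene call mill 0.86 [ 0.6497 -0.0604  0.0021] {}
side call lid 0.96 [0.5716 0.0093 0.1483] {}
side call lid 0.65 [ 0.3695 -0.1447  0.0113] {}
side call jar_mouth 0.72 [0.5698 0.0067 0.1223] {}
side call jar 0.75 [0.5718 0.009  0.0196] {}
side call spice_jar 0.85 [ 0.6882  0.017  -0.0017] {}
side call spice_jar 0.74 [ 0.5308 -0.0707  0.0556] {}
side call mill 0.75 [ 0.65   -0.0596 -0.002 ] {}
```

View pics/i.png

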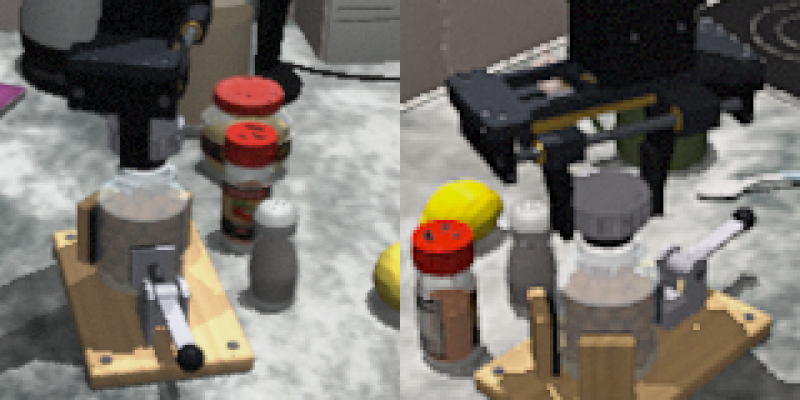

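The picture shows the lid held level above the open jar, at about (610,210) in the side half. The lever is down, the jar is seated and the bystanders have not moved. I hand the job in.

```bash
python3 -c "
from bench import r
print(r.close_job())"
```

```text
the job is handed in; nothing more can be done
None
```

I've handed the job in at about 13.6 s: the lever is fully down, and the lid is off and held level about 15 mm above the open mouth. The jar still stands in the holder, and the spice jar and mill are where they were.

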